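# Find the nut that threads onto the clamp stud

### The job

One of the three eared hand nuts on this wheel-shop bench threads onto the steel clamp stud; the others are too small or too large. Set that nut on the stud with its ears crossways to the two bright lines on the flange and screw it clockwise until it is fully home, flat on the flange with its ears along the lines, then let go. Leave the other two nuts on the bench, clear of the stud.

Things in the scene. Friction and masses are not known exactly. Their poses are not given: they have to be found in the camera images.
- stud_seat (a point): Stud axis at the top of its round black flange (110 mm wide, 14 high, fixed); z up, x along the flange's two bright lines. The stud rises 36 mm: 18 mm core, nose tapering to 7 mm, then two coarse right-hand thread flights 30 mm over, 14 high. The right nut drops on when its ears are 55 to 110 degrees (best 75) counterclockwise from above of x; half turns alike. A stop lies just past home.
- nut_small: Smallest nut. Plain steel hex nut with two ears, flat on the bench, 34 mm high. Origin: centre of underside, z up, x along the ears (half turn alike); bare flats on +-y to grip. 36 mm across flats, 72 over ears, bore 18, 12 between the two inner teeth (in line with the ears), 160 g. Too small: stays on the stud's nose.
- nut_medium: Middle nut. Plain steel hex nut with two ears, flat on the bench, 34 mm high. Origin: centre of underside, z up, x along the ears (half turn alike); bare flats on +-y to grip. 48 mm across flats, 86 over ears, bore 36, 23 between the two inner teeth (in line with the ears), 240 g. Fits: rests about 5 mm above the flange, sinks 4 mm per 60 degrees turned clockwise (follow it down), to lie on it.
- nut_large: Largest nut. Plain steel hex nut with two ears, flat on the bench, 34 mm high. Origin: centre of underside, z up, x along the ears (half turn alike); bare flats on +-y to grip. 62 mm across flats, 102 over ears, bore 48, 36 between the two inner teeth (in line with the ears), 360 g. Too large: drops loose over the thread.
There are look-alikes about, which are no part of the job. What is shaped like the nut_large but green is not meant.

How it is judged:
On the way:
1. the middle-sized nut sits over the thread of the stud, not yet screwed down (its underside 3 to 10 mm above the flange) (horizontal distance between nut_medium and stud_seat below 0.008 m and angle between nut_medium's own z axis and vertical below 0.15 rad and z of nut_medium in the frame of stud_seat between 0.003 and 0.01 m), for 0.1 s.
At the end, for the whole second after the job is handed in: The middle-sized nut is home on the stud: within 8 mm of its axis, upright within 8 degrees, underside less than 3 mm above the flange, ears within 20 degrees of the bright lines, at rest. The other two nuts are on the bench (undersides below 60 mm), over 60 mm from the stud axis (horizontal distance between nut_medium and stud_seat below 0.008 m and angle between nut_medium's own z axis and vertical below 0.15 rad and z of nut_medium in the frame of stud_seat below 0.003 m and angle between the x axis of nut_medium and the x axis of stud_seat, either way round below 0.35 rad and linear speed of nut_medium below 0.02 m/s and horizontal distance between each of nut_small, nut_large and stud_seat above 0.06 m and height (world z) of nut_small between -0.02 and 0.06 m and height (world z) of nut_large between -0.02 and 0.06 m); the robot touches nothing.
It also fails if it takes over 48 s, if anything falls off the work surface, if the arm or the gripper's body presses on something with over 40 N, if the wrist force passes 120 N, or if a joint passes its speed limit or range.

### The arm

A 7-joint arm with a two-finger parallel gripper is mounted at the origin on the work surface. World frame = base frame: x ahead of the robot, y to its left, z up, the work surface at z = 0. Lengths are in m, angles in rad, forces in N, time in s.
With the tool pointing down it reaches from about 0.425 to 0.875 m from the base axis. Payload 4.7 kg.
Tool frame: the origin (TCP) lies midway between the tips of the shut fingers; the grasp point (between the pads) lies 19 mm behind it (ctrl.grip_point_offset is the distance from the TCP to the grasp point, in m); z points along the fingers, y is the line along which they close (so a half turn about z gives the same grasp; the last joint's range is limited). The gripper opens to 87 mm and grips with 3 to 60 N. Pads are 19 mm wide; open, the fingers measure 117 mm over their backs; the gripper's body (75 mm by 190 mm) begins 51 mm behind the grasp point.
Start: joints at [-1.175, 0.321, -0.07, 1.45, 0.023, 1.371, -0.057], TCP at [0.242, 0.603, 0.223] pointing down, gripper open.
Joint ranges: [-2.86, 2.86], [-0.3, 2.09], [-1.38, 1.24], [0.06, 2.45], [-1.56, 4.7], [0.09, 2.05], [-2.69, 2.69]. Speed limits (rad/s): [2.57, 2.57, 3.14, 3.14, 3.14, 3.14, 3.14].

### API

Orientations are given as a rotation vector (axis times angle).
In Python, from bench import ctrl gives the robot as it stands. The module is installed in compiled form; this text tells all that it offers.
- The arm moves only by the shell command python3 -m handwheel 'ROWS' [OPENING] [FORCE]. ROWS is JSON, a list of rows, each an object of numbers: "x", "y", "z": the shift along the tool's x, y, z in m; "wx", "wy", "wz": the turn, a rotation vector about the tool's x, y, z in degrees. A call has 1 to 10 rows; each row is the pose to reach, as a shift and turn from the pose commanded when the call began, along the tool's axes at that moment; what a row does not reach only later rows make up. A row lasts 1/12 s, in which the tool goes at most 41.7 mm and 7.16 degrees, less where a joint would pass 70% of its speed; a pose out of reach is approached as far as the arm can. A call with a gripper value outside its range is refused whole. OPENING is the finger opening in m, from 0 to 0.087, set as the call begins (- or left out, the last holds). The fingers move at their own pace and stop on an object; FORCE is the grip in N (left out, the last holds). Time passes only in rows, so rows that repeat a pose let the fingers close. It gives the time, the measured TCP pose, the force, the opening and the grip force at its end, in the units of the state.
- ctrl.get_state(): the state, without advancing time (a new reading comes with each control period).
- ctrl.get_image(name): name is "scene" or "side" or "wrist"; returns a dict with "image" (480x640x3 uint8, red, green, blue), "K" (3x3 intrinsics, pixels), "k1" (the pictures are not rectified: a ray, as slopes to the right and down, at radius r is drawn at 1 + k1 r^2 times it, then the intrinsics apply), "world_to_cam" (4x4, takes a point from world to camera coordinates); the wrist camera has in their place "hand_eye" (4x4, takes a point from camera to tool coordinates, whose origin is the TCP and whose axes are the flange's). Camera axes: x right, y down, z forward; pixel columns grow to the right and rows downward; lengths in m; the calibration is good to about 2 mm. A picture is of the moment at which its call begins: read the wrist's pose just before it. There is no depth.
- ctrl.close_job(): hands the job in; it is judged then, once.
The state is a dict: "time": time; "joint_positions": joint angles; "qd": joint speeds; "joint_torque": joint torques, N m; "position": TCP position; "tool_rot": TCP orientation; "ft_force": force on the tool from outside, world axes, zero at the start; "torque": the same for the moment, N m; "grip_width": opening from 0.0 (shut) to 1.0 (fully open); "grip_force": force on a finger pad.
Only numpy, scipy, OpenCV 4.12 (cv2) and the standard library are available. Lean on these libraries where they do the work, as an engineer would, in place of code of your own. Each camera call takes 0.05 s, during which the arm holds its last target. There are 200 camera calls.

## Working session

There is one attempt and no reset: what is moved stays moved. The work goes in short steps, Python scripts to look and compute and a shell command to move; the robot and the scene stay as the last step left them, time stands still between calls to the robot, and variables do not carry over. Pictures are saved under pics/ and viewed, at most 10 in all, crops included, and the job is handed in when it is done.

```bash
mkdir -p pics; cat > h.py <<'E'
import numpy as np, cv2
from scipy.spatial.transform import Rotation as R
from bench import ctrl
def cam(name):
    s=ctrl.get_state(); d=ctrl.get_image(name)
    if 'hand_eye' in d:
        T=np.eye(4);T[:3,:3]=R.from_rotvec(s['tool_rot']).as_matrix();T[:3,3]=s['position'];C=T@np.array(d['hand_eye'])
    else: C=np.linalg.inv(np.array(d['world_to_cam']))
    d['C']=C; return d
def toplane(d,uv,z):
    uv=np.array(uv,float).reshape(-1,1,2)
    n=cv2.undistortPoints(uv,np.array(d['K'],float),np.array([d['k1'],0,0,0,0.]) ).reshape(-1,2)
    r=np.c_[n,np.ones(len(n))]@d['C'][:3,:3].T; o=d['C'][:3,3]
    return o+r*((z-o[2])/r[:,2])[:,None]
def save(d,f): cv2.imwrite(f,d['image'][:,:,::-1])
def st():
    s=ctrl.get_state(); print({k:np.round(s[k],3).tolist() for k in ('time','position','tool_rot','joint_positions','ft_force','grip_width','grip_force')}); return s
E
python3 - <<'E'
from h import *
s=st(); print(R.from_rotvec(s['tool_rot']).as_matrix().round(3))
for n in ('scene','side'):
    d=cam(n); save(d,f'pics/{n}.png'); np.save(f'{n}.npy',d,allow_pickle=True); print(n,d['C'].round(3).tolist(),d['k1'])
d=cam('wrist');print(d['hand_eye'])
E
```

```text
{'time': 0.0, 'position': [0.242, 0.603, 0.221], 'tool_rot': [-0.596, -3.084, 0.003], 'joint_positions': [-1.175, 0.322, -0.07, 1.452, 0.023, 1.371, -0.057], 'ft_force': [0.259, -1.225, 0.081], 'grip_width': 0.998, 'grip_force': 0.0}
[[-0.928  0.373 -0.001]
 [ 0.373  0.928 -0.002]
 [-0.    -0.002 -1.   ]]
scene [[-0.172, 0.728, -0.663, 1.402], [0.985, 0.136, -0.106, 0.174], [0.013, -0.671, -0.741, 1.015], [0.0, 0.0, 0.0, 1.0]] -0.041668916753528795
side [[-0.963, -0.143, 0.228, 0.339], [-0.269, 0.514, -0.814, 0.734], [-0.001, -0.846, -0.534, 0.498], [0.0, 0.0, 0.0, 1.0]] -0.08620107760629035
[[ 3.47867521e-04 -9.65124482e-01 -2.61791164e-01  7.10085165e-02]
 [ 9.99999872e-01  2.39836775e-04  4.44610628e-04  5.45979336e-04]
 [-3.66317453e-04 -2.61791285e-01  9.65124442e-01 -1.62060379e-01]
 [ 0.00000000e+00  0.00000000e+00  0.00000000e+00  1.00000000e+00]]
```

View pics/scene.png

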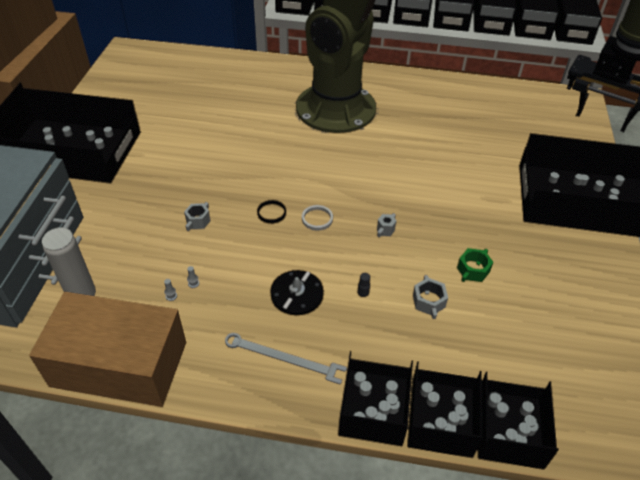

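View pics/side.png

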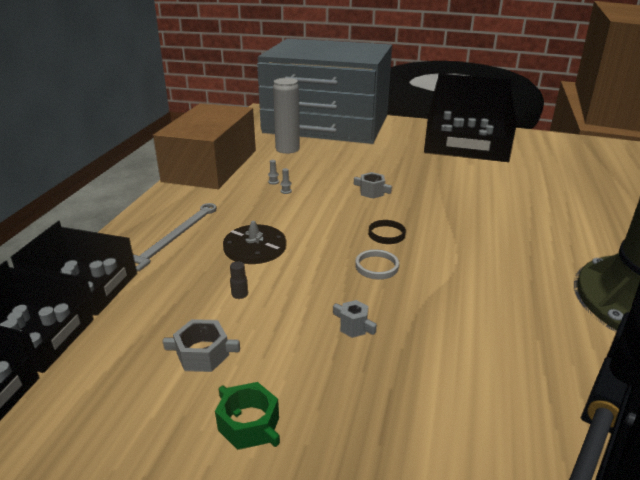

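Scene shows four eared nuts: grey at (197,216), grey at (386,224), grey at (430,297), and green at (475,264), which is excluded. The flange is at (297,292). I expect (197,216) to be the medium nut. I'll measure the sizes and confirm with a crop.

```bash
python3 - <<'E'
from h import *
d=np.load('scene.npy',allow_pickle=True).item(); im=d['image']
hsv=cv2.cvtColor(im,cv2.COLOR_RGB2HSV)
m=((hsv[...,1]<70)&(hsv[...,2]>50)).astype(np.uint8)
n,l,s,c=cv2.connectedComponentsWithStats(m)
for nm,(u,v) in dict(a=(197,216),b=(386,224),c=(430,297)).items():
    k=min((i for i in range(1,n) if s[i,4]>80),key=lambda i:np.hypot(*(c[i]-(u,v))))
    p=np.argwhere(l==k)[:,::-1]; P=toplane(d,p,0.02)[:,:2]
    r=cv2.minAreaRect(P.astype(np.float32)); print(nm,c[k],s[k],toplane(d,[c[k]],0.017).round(3),np.round(r[1],3))
print('flange',toplane(d,[(297,292),(286,304),(308,274)],0.014).round(3))
f=lambda u,v:cv2.resize(im[v-32:v+32,u-32:u+32],(260,260),interpolation=cv2.INTER_CUBIC)
cv2.imwrite('pics/crop.png',np.hstack([f(197,216),f(386,224),f(430,297)])[:,:,::-1])
E
```

```text
a [197.06768559 216.91703057] [184 202  26  29 458] [[ 0.489 -0.242  0.017]] [0.082 0.054]
b [385.97067449 224.69501466] [377 213  19  24 341] [[0.434 0.179 0.017]] [0.076 0.039]
c [430.02276176 298.04704097] [414 275  34  44 659] [[0.622 0.287 0.017]] [0.075 0.089]
flange [[0.653 0.019 0.014]
 [0.687 0.003 0.014]
 [0.603 0.033 0.014]]
```

View pics/crop.png

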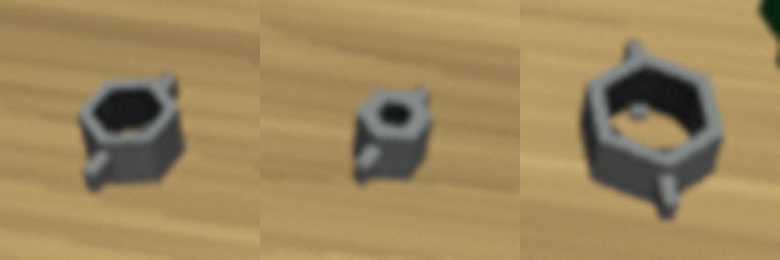

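The crops confirm it. The left nut at (197,216) has a medium bore and measures about 82 mm over the ears, so it is nut_medium at about (0.489,-0.242). The centre nut is small (76 mm, narrow bore), and the right nut is large. I'll pass over the stud for one look, then go to the nut.

```bash
python3 -m handwheel '[{"x":-0.3,"y":-0.19,"z":-0.04},{"x":-0.3,"y":-0.19,"z":-0.04},{"x":-0.3,"y":-0.19,"z":-0.04},{"x":-0.3,"y":-0.19,"z":-0.04},{"x":-0.3,"y":-0.19,"z":-0.04},{"x":-0.3,"y":-0.19,"z":-0.04},{"x":-0.3,"y":-0.19,"z":-0.04},{"x":-0.3,"y":-0.19,"z":-0.04},{"x":-0.3,"y":-0.19,"z":-0.04}]'
python3 -m handwheel '[{"x":-0.3,"y":-0.2},{"x":-0.3,"y":-0.2},{"x":-0.3,"y":-0.2},{"x":-0.3,"y":-0.2},{"x":-0.3,"y":-0.2},{"x":-0.3,"y":-0.2},{"x":-0.3,"y":-0.2},{"x":-0.3,"y":-0.2},{"x":-0.3,"y":-0.2},{"x":-0.3,"y":-0.2}]'
python3 - <<'E'
from h import *
st(); d=cam('wrist'); save(d,'pics/w1.png'); np.save('w1.npy',d,allow_pickle=True)
E
```

```text
{'time': 0.15, 'position': [0.242, 0.603, 0.222], 'tool_rot': [-0.596, -3.084, 0.002], 'joint_positions': [-1.175, 0.322, -0.07, 1.451, 0.023, 1.371, -0.057], 'ft_force': [0.34, 0.239, 0.462], 'grip_width': 0.996, 'grip_force': 0.0}invalid input at $[0]: expected keys x, y, z, wx, wy, wz
invalid input at $[0]: expected keys x, y, z, wx, wy, wz
```

View pics/w1.png

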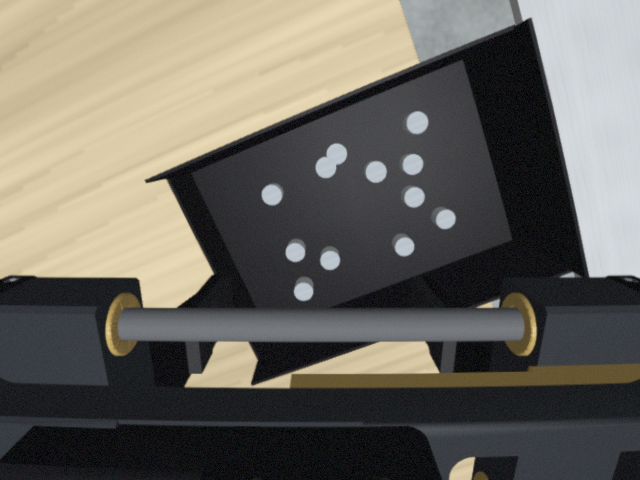

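The move was refused because every row needs all six keys. The picture shows the bin under the gripper, and the ground below the TCP is visible near row 200. I'll resend with full rows.

```bash
python3 -m handwheel '[{"x":-0.3,"y":-0.19,"z":-0.04,"wx":0,"wy":0,"wz":0},{"x":-0.3,"y":-0.19,"z":-0.04,"wx":0,"wy":0,"wz":0},{"x":-0.3,"y":-0.19,"z":-0.04,"wx":0,"wy":0,"wz":0},{"x":-0.3,"y":-0.19,"z":-0.04,"wx":0,"wy":0,"wz":0},{"x":-0.3,"y":-0.19,"z":-0.04,"wx":0,"wy":0,"wz":0},{"x":-0.3,"y":-0.19,"z":-0.04,"wx":0,"wy":0,"wz":0},{"x":-0.3,"y":-0.19,"z":-0.04,"wx":0,"wy":0,"wz":0},{"x":-0.3,"y":-0.19,"z":-0.04,"wx":0,"wy":0,"wz":0},{"x":-0.3,"y":-0.19,"z":-0.04,"wx":0,"wy":0,"wz":0}]'
python3 -m handwheel '[{"x":-0.3,"y":-0.2,"z":0,"wx":0,"wy":0,"wz":0},{"x":-0.3,"y":-0.2,"z":0,"wx":0,"wy":0,"wz":0},{"x":-0.3,"y":-0.2,"z":0,"wx":0,"wy":0,"wz":0},{"x":-0.3,"y":-0.2,"z":0,"wx":0,"wy":0,"wz":0},{"x":-0.3,"y":-0.2,"z":0,"wx":0,"wy":0,"wz":0},{"x":-0.3,"y":-0.2,"z":0,"wx":0,"wy":0,"wz":0},{"x":-0.3,"y":-0.2,"z":0,"wx":0,"wy":0,"wz":0},{"x":-0.3,"y":-0.2,"z":0,"wx":0,"wy":0,"wz":0},{"x":-0.3,"y":-0.2,"z":0,"wx":0,"wy":0,"wz":0},{"x":-0.3,"y":-0.2,"z":0,"wx":0,"wy":0,"wz":0}]'
python3 - <<'E'
from h import *
st(); d=cam('wrist'); save(d,'pics/w2.png'); np.save('w2.npy',d,allow_pickle=True)
E
```

```text
time: 0.95
position: [0.4531, 0.3099, 0.2633]
tool_rot: [0.605, 3.08, -0.001]
ft_force: [0.9, 0.6, -0.3]
grip_width: 0.999
grip_force: 0.0
time: 1.78
position: [0.6555, 0.0089, 0.2618]
tool_rot: [0.612, 3.08, -0.009]
ft_force: [-0.6, -0.3, -0.3]
grip_width: 0.999
grip_force: 0.0
{'time': 1.783, 'position': [0.656, 0.009, 0.262], 'tool_rot': [0.612, 3.08, -0.009], 'joint_positions': [-0.376, 0.33, 0.417, 1.392, -0.127, 1.447, 1.216], 'ft_force': [-0.572, -0.337, -0.292], 'grip_width': 0.999, 'grip_force': 0.0}
```

View pics/w2.png

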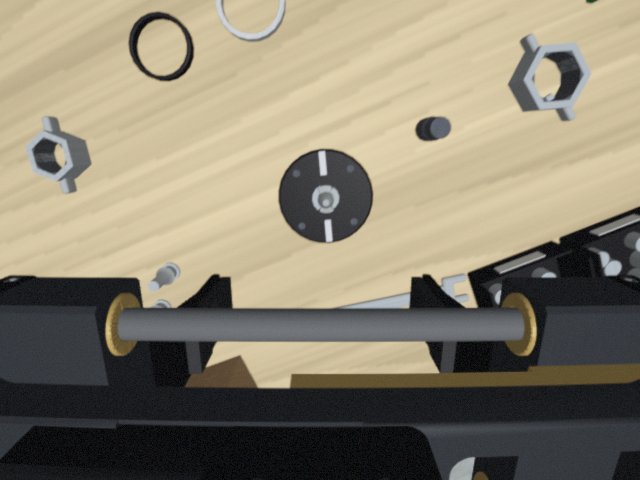

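The wrist view shows the flange at (326,196) with its lines from (322,152) to (328,241), and the medium nut at (58,155) with ears at (50,120) and (68,190). I'll measure both.

```bash
python3 - <<'E'
from h import *
d=np.load('w2.npy',allow_pickle=True).item(); im=d['image']
g=im.max(2)
m=np.zeros_like(g); m[120:270,260:390]=((g<75)[120:270,260:390])*255
c=max(cv2.findContours(m,0,1)[0],key=cv2.contourArea)
h=cv2.convexHull(c); P=toplane(d,h.reshape(-1,2),0.014)[:,:2]
(x,y),r=cv2.minEnclosingCircle(P.astype(np.float32)); print('flange',x,y,r, cv2.fitEllipse(P.astype(np.float32)))
hull=np.zeros_like(g); cv2.drawContours(hull,[h],-1,255,-1); hull=cv2.erode(hull,np.ones((5,5)))
b=((g>150)&(hull>0)).astype(np.uint8); n,l,s,ce=cv2.connectedComponentsWithStats(b)
for i in range(1,n):
    if s[i,4]>30: print(s[i],ce[i],toplane(d,[ce[i]],0.014).round(4))
hsv=cv2.cvtColor(im,cv2.COLOR_RGB2HSV)
m=((hsv[...,1]<45)).astype(np.uint8)
m=cv2.morphologyEx(m,cv2.MORPH_OPEN,np.ones((3,3)))
n,l,s,ce=cv2.connectedComponentsWithStats(m)
for i in range(1,n):
    if s[i,4]>300 and s[i,1]<260 : print('blob',s[i],ce[i],toplane(d,[ce[i]],0.017).round(4))
e=toplane(d,[(50,119),(69,190)],0.02);print(e,np.degrees(np.arctan2(*(e[0]-e[1])[1::-1])),np.linalg.norm(e[0]-e[1]),e.mean(0))
E
```

```text
flange 0.6466063261032104 0.01808501034975052 0.053395289927721024 ((0.646808385848999, 0.017808396369218826), (0.1055014580488205, 0.10637449473142624), 121.08594512939453)
[318 152   9  24 166] [322.25301205 163.19879518] [[0.6104 0.029  0.014 ]]
[312 186  27  27 353] [325.06798867 197.52691218] [[0.6473 0.0173 0.014 ]]
[323 199   7   7  39] [325.87179487 202.12820513] [[0.6526 0.0162 0.014 ]]
[325 220   8  20 125] [327.96  229.368] [[0.6833 0.0063 0.014 ]]
blob [215   0  71  41 844] [251.08412322  23.34004739] [[0.4519 0.0156 0.017 ]]
blob [ 509   34   83   87 3905] [550.19923175  76.59923175] [[0.6175 0.2891 0.017 ]]
blob [  25  116   66   78 2799] [ 57.41657735 154.77813505] [[ 0.4851 -0.244   0.017 ]]
blob [417 117  34  23 646] [433.57430341 127.89628483] [[0.6212 0.1555 0.017 ]]
blob [ 280  150   92   93 6675] [325.31925094 195.5611985 ] [[0.645  0.0186 0.017 ]]
blob [ 585  212   55   71 2495] [617.83647295 247.75631263] [[0.8374 0.3234 0.017 ]]
blob [  118   250   443   124 17034] [340.87865446 320.29306094] [[ 0.7971 -0.0226  0.017 ]]
[[ 0.44949581 -0.22875772  0.02      ]
 [ 0.52519328 -0.25087727  0.02      ]] 163.71111678389485 0.07886305363606706 [ 0.48734455 -0.23981749  0.02      ]
```

```bash
python3 -m handwheel '[{"x":0.06,"y":-0.297,"z":0.08,"wx":0,"wy":0,"wz":-6},{"x":0.06,"y":-0.297,"z":0.08,"wx":0,"wy":0,"wz":-6},{"x":0.06,"y":-0.297,"z":0.08,"wx":0,"wy":0,"wz":-6},{"x":0.06,"y":-0.297,"z":0.08,"wx":0,"wy":0,"wz":-6},{"x":0.06,"y":-0.297,"z":0.08,"wx":0,"wy":0,"wz":-6},{"x":0.06,"y":-0.297,"z":0.08,"wx":0,"wy":0,"wz":-6},{"x":0.06,"y":-0.297,"z":0.08,"wx":0,"wy":0,"wz":-6},{"x":0.06,"y":-0.297,"z":0.08,"wx":0,"wy":0,"wz":-6},{"x":0.06,"y":-0.297,"z":0.08,"wx":0,"wy":0,"wz":-6},{"x":0.06,"y":-0.297,"z":0.08,"wx":0,"wy":0,"wz":-6}]'
python3 -m handwheel '[{"x":0,"y":0,"z":0,"wx":0,"wy":0,"wz":0},{"x":0,"y":0,"z":0,"wx":0,"wy":0,"wz":0}]'
python3 - <<'E'
from h import *
st(); d=cam('wrist'); save(d,'pics/w3.png'); np.save('w3.npy',d,allow_pickle=True)
E
```

```text
time: 2.67
position: [0.4868, -0.235, 0.1824]
tool_rot: [0.436, 3.111, 0.002]
ft_force: [-0.1, 1.0, -0.9]
grip_width: 1.002
grip_force: 0.0
time: 2.83
position: [0.4888, -0.2332, 0.1829]
tool_rot: [0.428, 3.112, 0.001]
ft_force: [0.1, 1.2, 0.0]
grip_width: 0.997
grip_force: 0.0
{'time': 2.833, 'position': [0.489, -0.233, 0.183], 'tool_rot': [0.428, 3.112, 0.001], 'joint_positions': [-0.117, 0.118, 0.556, 1.795, -0.067, 1.247, 1.755], 'ft_force': [0.127, 1.215, 0.033], 'grip_width': 0.997, 'grip_force': 0.0}
```

View pics/w3.png

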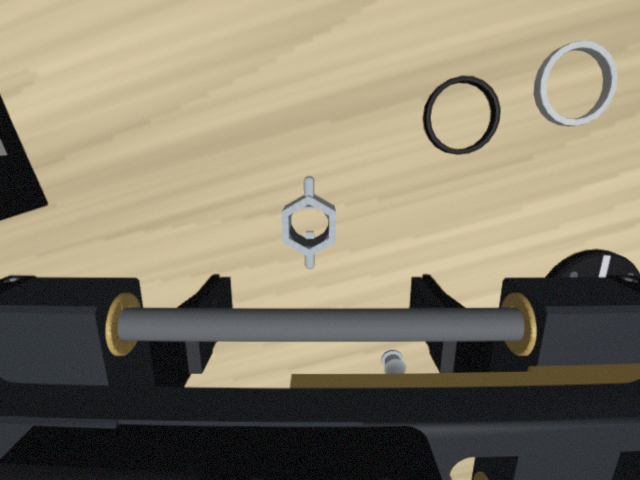

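The nut's hex top is centred at (309,223), with ears vertical from (309,178) to (310,267) and flats facing the fingers.

```bash
python3 - <<'E'
from h import *
d=np.load('w3.npy',allow_pickle=True).item(); im=d['image']
hsv=cv2.cvtColor(im,cv2.COLOR_RGB2HSV)
m=np.zeros_like(hsv[...,0]); m[165:272,260:360]=(hsv[...,1]<50)[165:272,260:360]
ys,xs=np.nonzero(m); print(xs.min(),xs.max(),ys.min(),ys.max())
t=xs[ys<188].mean(),ys.min(); b=xs[ys>258].mean(),ys.max(); print(t,b)
e=toplane(d,[t,b],0.02); print(e, np.degrees(np.arctan2(*(e[0]-e[1])[1::-1])),np.linalg.norm(e[0]-e[1]))
r=(ys>205)&(ys<240); xl,xr=xs[r].min(),xs[r].max()+1
w=toplane(d,[(xl,223),(xr,223)],0.034); print(w,np.linalg.norm(w[0]-w[1]))
# nut centre = along-ear from ears, across from flats
s=ctrl.get_state(); M=R.from_rotvec(s['tool_rot']).as_matrix(); p=s['position']
for q in (e.mean(0),w.mean(0)): print('tool', (M.T@(q-p)).round(4))
print('tool x angle',np.degrees(np.arctan2(M[1,0],M[0,0])))
E
```

```text
281 336 176 268
(np.float64(308.5625), np.int64(176)) (np.float64(309.4148936170213), np.int64(268))
[[ 0.44478166 -0.23115728  0.02      ]
 [ 0.5285771  -0.25453284  0.02      ]] 164.4130344393561 0.08699478683916859
[[ 0.4766668  -0.26530485  0.034     ]
 [ 0.49003581 -0.21759554  0.034     ]] 0.04954703709185495
tool [-0.0005 -0.0097  0.1628]
tool [ 0.0031 -0.0093  0.1488]
tool x angle 164.34099508550963
```

```bash
python3 -m handwheel '[{"x":0,"y":-0.0095,"z":0.04,"wx":0,"wy":0,"wz":0},{"x":0,"y":-0.0095,"z":0.08,"wx":0,"wy":0,"wz":0},{"x":0,"y":-0.0095,"z":0.12,"wx":0,"wy":0,"wz":0},{"x":0,"y":-0.0095,"z":0.15,"wx":0,"wy":0,"wz":0},{"x":0,"y":-0.0095,"z":0.165,"wx":0,"wy":0,"wz":0},{"x":0,"y":-0.0095,"z":0.173,"wx":0,"wy":0,"wz":0},{"x":0,"y":-0.0095,"z":0.173,"wx":0,"wy":0,"wz":0},{"x":0,"y":-0.0095,"z":0.173,"wx":0,"wy":0,"wz":0}]'
python3 -m handwheel '[{"x":0,"y":0,"z":0,"wx":0,"wy":0,"wz":0},{"x":0,"y":0,"z":0,"wx":0,"wy":0,"wz":0},{"x":0,"y":0,"z":0,"wx":0,"wy":0,"wz":0},{"x":0,"y":0,"z":0,"wx":0,"wy":0,"wz":0},{"x":0,"y":0,"z":0,"wx":0,"wy":0,"wz":0},{"x":0,"y":0,"z":0,"wx":0,"wy":0,"wz":0},{"x":0,"y":0,"z":0,"wx":0,"wy":0,"wz":0},{"x":0,"y":0,"z":0,"wx":0,"wy":0,"wz":0}]' 0.04 25
```

```text
time: 3.55
position: [0.4858, -0.2443, 0.0102]
tool_rot: [0.432, 3.111, -0.0]
ft_force: [0.1, 1.5, 0.4]
grip_width: 1.003
grip_force: 0.0
time: 4.22
position: [0.485, -0.2443, 0.0097]
tool_rot: [0.434, 3.111, 0.001]
ft_force: [-0.4, 1.2, 1.7]
grip_width: 0.546
grip_force: 25.0
```

```bash
python3 -m handwheel '[{"x":0,"y":0,"z":-0.03,"wx":0,"wy":0,"wz":0},{"x":0,"y":0,"z":-0.07,"wx":0,"wy":0,"wz":0},{"x":-0.01,"y":0.03,"z":-0.1,"wx":0,"wy":0,"wz":0},{"x":-0.02,"y":0.07,"z":-0.11,"wx":0,"wy":0,"wz":0},{"x":-0.031,"y":0.11,"z":-0.11,"wx":0,"wy":0,"wz":0},{"x":-0.043,"y":0.148,"z":-0.11,"wx":0,"wy":0,"wz":0},{"x":-0.054,"y":0.187,"z":-0.11,"wx":0,"wy":0,"wz":0},{"x":-0.065,"y":0.226,"z":-0.11,"wx":0,"wy":0,"wz":0},{"x":-0.076,"y":0.265,"z":-0.11,"wx":0,"wy":0,"wz":0},{"x":-0.0845,"y":0.296,"z":-0.11,"wx":0,"wy":0,"wz":0}]'
python3 -m handwheel '[{"x":0,"y":0,"z":0,"wx":0,"wy":0,"wz":7},{"x":0,"y":0,"z":0,"wx":0,"wy":0,"wz":14},{"x":0,"y":0,"z":0,"wx":0,"wy":0,"wz":21},{"x":0,"y":0,"z":0,"wx":0,"wy":0,"wz":28},{"x":0,"y":0,"z":0,"wx":0,"wy":0,"wz":35},{"x":0,"y":0,"z":0,"wx":0,"wy":0,"wz":42},{"x":0,"y":0,"z":0,"wx":0,"wy":0,"wz":49},{"x":0,"y":0,"z":0,"wx":0,"wy":0,"wz":55},{"x":0,"y":0,"z":0,"wx":0,"wy":0,"wz":55}]'
python3 -m handwheel '[{"x":0,"y":0,"z":0,"wx":0,"wy":0,"wz":7},{"x":0,"y":0,"z":0,"wx":0,"wy":0,"wz":14},{"x":0,"y":0,"z":0,"wx":0,"wy":0,"wz":21},{"x":0,"y":0,"z":0,"wx":0,"wy":0,"wz":28},{"x":0,"y":0,"z":0,"wx":0,"wy":0,"wz":35},{"x":0,"y":0,"z":0,"wx":0,"wy":0,"wz":42},{"x":0,"y":0,"z":0,"wx":0,"wy":0,"wz":49},{"x":0,"y":0,"z":0,"wx":0,"wy":0,"wz":51.7},{"x":0,"y":0,"z":0,"wx":0,"wy":0,"wz":51.7},{"x":0,"y":0,"z":0,"wx":0,"wy":0,"wz":51.7}]'
python3 - <<'E'
from h import *
s=st(); d=cam('wrist'); np.save('w4.npy',d,allow_pickle=True)
a=cam('scene'); b=cam('side'); np.save('s4.npy',a,allow_pickle=True); np.save('d4.npy',b,allow_pickle=True)
f=lambda d,u,v:cv2.resize(d['image'][v-60:v+60,u-50:u+50],(250,300))
cv2.imwrite('pics/c4.png',np.hstack([cv2.resize(d['image'],(400,300)),f(a,297,260),cv2.resize(b['image'][140:260,205:305],(250,300))[:, :150]])[:,:,::-1])
M=R.from_rotvec(s['tool_rot']).as_matrix(); print('tool x angle',np.degrees(np.arctan2(M[1,0],M[0,0])), M.T@(np.array([.6468,.0178,.014])-s['position']),M[:,2])
E
```

```text
time: 5.05
position: [0.6477, 0.021, 0.1186]
tool_rot: [-0.43, -3.111, -0.002]
ft_force: [-0.2, 0.0, -2.6]
grip_width: 0.549
grip_force: 25.0
time: 5.8
position: [0.6464, 0.0169, 0.1186]
tool_rot: [-1.824, -2.557, 0.002]
ft_force: [0.3, 0.3, -1.5]
grip_width: 0.55
grip_force: 25.0
time: 6.63
position: [0.6467, 0.017, 0.1191]
tool_rot: [-2.752, -1.514, 0.001]
ft_force: [-0.2, -0.7, -1.9]
grip_width: 0.548
grip_force: 25.0
{'time': 6.633, 'position': [0.647, 0.017, 0.119], 'tool_rot': [-2.752, -1.514, 0.001], 'joint_positions': [-0.635, 0.458, 0.741, 1.608, -0.326, 1.204, -0.391], 'ft_force': [-0.162, -0.677, -1.901], 'grip_width': 0.548, 'grip_force': 25.0}
tool x angle 57.639227881713545 [ 0.00078646 -0.0002956   0.10509951] [-7.79564838e-04 -2.42771049e-04 -9.99999667e-01]
```

View pics/c4.png

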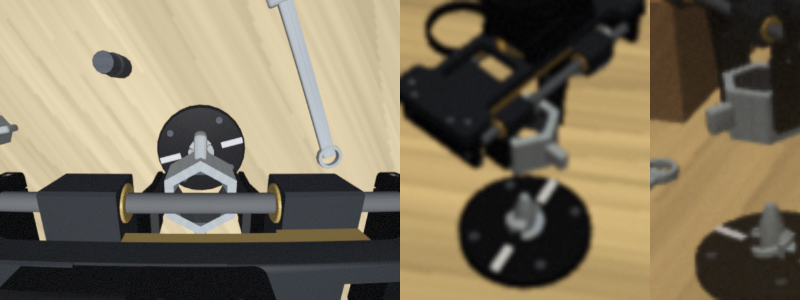

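The nut is held squarely over the stud, with its ears crossways to the lines. I'll check stud and nut offsets in this closer view.

```bash
python3 - <<'E'
from h import *
d=np.load('w4.npy',allow_pickle=True).item(); im=d['image']; g=im.max(2)
s=ctrl.get_state(); M=R.from_rotvec(s['tool_rot']).as_matrix(); p=s['position']
b=((im.min(2)>150)).astype(np.uint8); b[:190]=0;b[270:]=0;b[:,:250]=0;b[:,395:]=0
n,l,st_,ce=cv2.connectedComponentsWithStats(b)
for i in range(1,n):
    if st_[i,4]>40: print('bright',st_[i],ce[i].round(1),toplane(d,[ce[i]],0.014).round(4))
m=np.zeros_like(g); m[150:300,240:400]=((g<80)[150:300,240:400])*255
c=max(cv2.findContours(m,0,1)[0],key=cv2.contourArea).reshape(-1,2); c=c[c[:,1]<235]
P=toplane(d,c,0.014)[:,:2]; A=np.c_[2*P,np.ones(len(P))]; q=np.linalg.lstsq(A,(P**2).sum(1),rcond=None)[0]
# outer points only
rr=np.hypot(*(P-[.6468,.0178]).T); k=(rr>.05)&(rr<.06); P=P[k]; A=np.c_[2*P,np.ones(len(P))]; q=np.linalg.lstsq(A,(P**2).sum(1),rcond=None)[0]
print('circle',q[:2],np.sqrt(q[2]+q[:2]@q[:2]),k.sum())
cv2.imwrite('pics/c5.png',cv2.resize(im[180:400,230:420],None,fx=3,fy=2.7)[:,:,::-1])
E
```

```text
bright [250 190  20  80 452] [254.4 219.1] [[0.6136 0.058  0.014 ]]
bright [375 190  20  80 559] [389.5 221. ] [[0.6994 0.0018 0.014 ]]
bright [301 216  29  39 773] [318.5 235.1] [[0.648  0.0214 0.014 ]]
bright [354 219  35  18 327] [370.7 227.7] [[0.6847 0.005  0.014 ]]
bright [331 225  11  23 148] [335.7 236.9] [[0.6583 0.0131 0.014 ]]
bright [256 245  34  17 311] [272.7 253. ] [[0.6102 0.0284 0.014 ]]
bright [299 258  44  12 292] [320.5 265.3] [[ 0.6362 -0.      0.014 ]]
circle [0.64843881 0.01809371] 0.05277906630286098 190
```

View pics/c5.png

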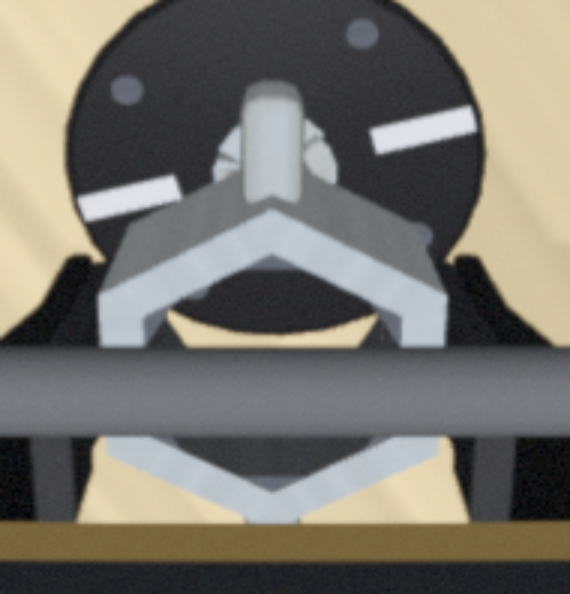

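```bash
python3 - <<'E'
from h import *
d=np.load('w4.npy',allow_pickle=True).item()
s=ctrl.get_state(); M=R.from_rotvec(s['tool_rot']).as_matrix(); p=np.array(s['position'])
f=lambda x,y:(230+x/3,180+y/2.7)
q=toplane(d,[f(98,297),f(447,297),f(438,452),f(108,455),f(272,198)],p[2]-.0097+.034)
print(((q-p)@M).round(4), ((q[:4].mean(0)-p)@M).round(4))
print('stud',((np.array([.6472,.0172,.014])-p)@M).round(4))
E
```

```text
[[ 0.0137 -0.0239 -0.0243]
 [ 0.0138  0.024  -0.0243]
 [-0.013   0.024  -0.0243]
 [-0.0136 -0.0236 -0.0243]
 [ 0.0295 -0.     -0.0243]] [ 0.0002  0.0001 -0.0243]
stud [4.000e-04 1.000e-04 1.054e-01]
```

Nut and stud axes agree within 1 mm. Lowering.

```bash
python3 -m handwheel '[{"x":0,"y":0,"z":0.025,"wx":0,"wy":0,"wz":0},{"x":0,"y":0,"z":0.045,"wx":0,"wy":0,"wz":0},{"x":0,"y":0,"z":0.053,"wx":0,"wy":0,"wz":0},{"x":0,"y":0,"z":0.061,"wx":0,"wy":0,"wz":0},{"x":0,"y":0,"z":0.068,"wx":0,"wy":0,"wz":0},{"x":0,"y":0,"z":0.073,"wx":0,"wy":0,"wz":0},{"x":0,"y":0,"z":0.073,"wx":0,"wy":0,"wz":0}]'
python3 -m handwheel '[{"x":0,"y":0,"z":0.004,"wx":0,"wy":0,"wz":0},{"x":0,"y":0,"z":0.008,"wx":0,"wy":0,"wz":0},{"x":0,"y":0,"z":0.012,"wx":0,"wy":0,"wz":0},{"x":0,"y":0,"z":0.015,"wx":0,"wy":0,"wz":0},{"x":0,"y":0,"z":0.015,"wx":0,"wy":0,"wz":0},{"x":0,"y":0,"z":0.015,"wx":0,"wy":0,"wz":0}]'
```

```text
time: 7.37
position: [0.6468, 0.017, 0.046]
tool_rot: [-2.755, -1.509, 0.001]
ft_force: [-0.6, -0.5, -1.8]
grip_width: 0.548
grip_force: 25.0
time: 7.87
position: [0.6469, 0.0169, 0.0314]
tool_rot: [-2.755, -1.509, 0.001]
ft_force: [-0.5, -0.2, -2.6]
grip_width: 0.55
grip_force: 25.0
```

```bash
python3 -m handwheel '[{"x":0,"y":0,"z":0.001,"wx":0,"wy":0,"wz":0},{"x":0,"y":0,"z":0.002,"wx":0,"wy":0,"wz":0},{"x":0,"y":0,"z":0.0025,"wx":0,"wy":0,"wz":0},{"x":0,"y":0,"z":0.0025,"wx":0,"wy":0,"wz":0},{"x":0,"y":0,"z":0.0025,"wx":0,"wy":0,"wz":0}]'
```

```text
time: 8.28
position: [0.647, 0.0169, 0.0291]
tool_rot: [-2.755, -1.509, -0.0]
ft_force: [-0.1, 0.1, -2.5]
grip_width: 0.548
grip_force: 25.0
```

```bash
python3 -m handwheel '[{"x":0,"y":0,"z":0.0003,"wx":0,"wy":0,"wz":4},{"x":0,"y":0,"z":0.0006,"wx":0,"wy":0,"wz":8},{"x":0,"y":0,"z":0.0008,"wx":0,"wy":0,"wz":12},{"x":0,"y":0,"z":0.0011,"wx":0,"wy":0,"wz":16},{"x":0,"y":0,"z":0.0014,"wx":0,"wy":0,"wz":20},{"x":0,"y":0,"z":0.0017,"wx":0,"wy":0,"wz":24},{"x":0,"y":0,"z":0.0019,"wx":0,"wy":0,"wz":28},{"x":0,"y":0,"z":0.0021,"wx":0,"wy":0,"wz":32},{"x":0,"y":0,"z":0.0024,"wx":0,"wy":0,"wz":36},{"x":0,"y":0,"z":0.0024,"wx":0,"wy":0,"wz":36}]'
```

```text
time: 9.12
position: [0.6471, 0.0171, 0.0266]
tool_rot: [3.087, 0.582, -0.0]
ft_force: [1.0, -0.6, -2.0]
grip_width: 0.553
grip_force: 25.0
```

```bash
python3 -m handwheel '[{"x":0,"y":0,"z":0.0003,"wx":0,"wy":0,"wz":4},{"x":0,"y":0,"z":0.0006,"wx":0,"wy":0,"wz":8},{"x":0,"y":0,"z":0.0009,"wx":0,"wy":0,"wz":13},{"x":0,"y":0,"z":0.0012,"wx":0,"wy":0,"wz":18},{"x":0,"y":0,"z":0.0015,"wx":0,"wy":0,"wz":23},{"x":0,"y":0,"z":0.0019,"wx":0,"wy":0,"wz":28},{"x":0,"y":0,"z":0.0023,"wx":0,"wy":0,"wz":33},{"x":0,"y":0,"z":0.0027,"wx":0,"wy":0,"wz":38},{"x":0,"y":0,"z":0.0027,"wx":0,"wy":0,"wz":38},{"x":0,"y":0,"z":0.0027,"wx":0,"wy":0,"wz":38}]'
```

```text
time: 9.95
position: [0.6471, 0.017, 0.024]
tool_rot: [3.109, -0.447, 0.0]
ft_force: [0.1, -1.9, -1.4]
grip_width: 0.554
grip_force: 25.0
```

```bash
python3 -m handwheel '[{"x":0,"y":0,"z":0,"wx":0,"wy":0,"wz":0},{"x":0,"y":0,"z":0,"wx":0,"wy":0,"wz":0},{"x":0,"y":0,"z":0,"wx":0,"wy":0,"wz":0},{"x":0,"y":0,"z":0,"wx":0,"wy":0,"wz":0},{"x":0,"y":0,"z":0,"wx":0,"wy":0,"wz":0},{"x":0,"y":0,"z":0,"wx":0,"wy":0,"wz":0}]' 0.087
python3 -m handwheel '[{"x":0,"y":0,"z":-0.02,"wx":0,"wy":0,"wz":0},{"x":0,"y":0,"z":-0.05,"wx":0,"wy":0,"wz":0},{"x":0,"y":0,"z":-0.09,"wx":0,"wy":0,"wz":0},{"x":0,"y":0,"z":-0.13,"wx":0,"wy":0,"wz":0},{"x":0,"y":0,"z":-0.17,"wx":0,"wy":0,"wz":0},{"x":0,"y":0,"z":-0.17,"wx":0,"wy":0,"wz":0}]'
python3 - <<'E'
from h import *
st(); d=cam('wrist'); np.save('w6.npy',d,allow_pickle=True); b=cam('side')
cv2.imwrite('pics/c6.png',np.hstack([cv2.resize(d['image'][100:300,220:420],(400,400)),cv2.resize(b['image'][170:290,195:315],(400,400),interpolation=2)])[:,:,::-1])
E
```

```text
time: 10.45
position: [0.6471, 0.017, 0.0241]
tool_rot: [-3.109, 0.452, -0.0]
ft_force: [0.2, 0.3, 0.2]
grip_width: 0.919
grip_force: 0.0
time: 10.95
position: [0.6513, 0.0155, 0.2027]
tool_rot: [-3.106, 0.453, -0.02]
ft_force: [1.6, -1.5, 1.1]
grip_width: 1.001
grip_force: 0.0
{'time': 10.95, 'position': [0.651, 0.016, 0.203], 'tool_rot': [-3.106, 0.453, -0.02], 'joint_positions': [-0.852, 0.511, 1.096, 1.518, -0.462, 1.38, -1.585], 'ft_force': [1.581, -1.549, 1.107], 'grip_width': 1.001, 'grip_force': 0.0}
```

View pics/c6.png

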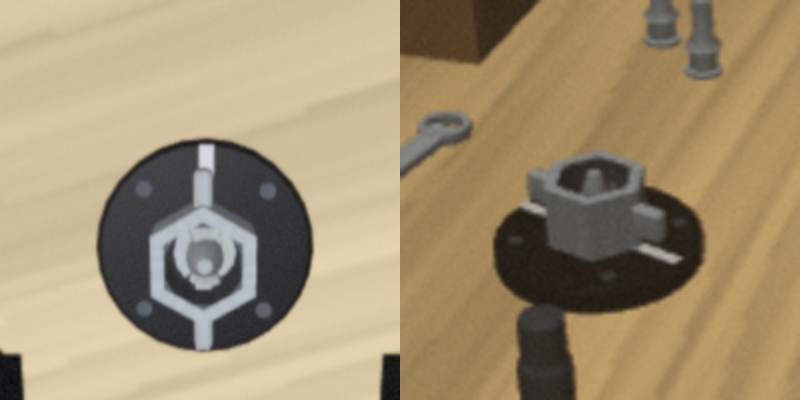

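The nut sits flat on the flange, upright, with its ears (wrist crop (203,190) to (203,330)) along the bright line at (206,158), and the gripper is clear. Handing in.

```bash
python3 -m handwheel '[{"x":0,"y":0,"z":0,"wx":0,"wy":0,"wz":0},{"x":0,"y":0,"z":0,"wx":0,"wy":0,"wz":0},{"x":0,"y":0,"z":0,"wx":0,"wy":0,"wz":0}]' >/dev/null; python3 -c "from bench import ctrl; print(ctrl.close_job())"
```

```text
the job is handed in; nothing more can be done
None
```

The medium nut is screwed home on the stud, flat on the flange with its ears along the bright lines; I let go, never touched the other two nuts, and handed the job in at about 11 s (no verdict was returned).

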